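# Put the loose sockets back in their foam insert in order of size

### The arm

A 7-joint arm with a two-finger parallel gripper is mounted at the origin on the work surface. World frame = base frame: x ahead of the robot, y to its left, z up, the work surface at z = 0. Lengths are in m, angles in rad, forces in N, time in s.
With the tool pointing down it reaches from about 0.4 to 0.875 m from the base axis. Payload 19.3 kg.
Tool frame: the origin (TCP) lies on the centre line of the jaws, within the pads' length; the fingertips stand 14 mm ahead of it and the grasp point (between the pads) lies 5 mm behind it (bot.tip_extent is the distance from the TCP to the fingertips, in m); z points along the fingers, y is the line along which they close (so a half turn about z gives the same grasp; the last joint's range is limited). The gripper opens to 85 mm and grips with 20 to 120 N. Pads are 22 mm wide; open, the fingers measure 114 mm over their backs; the gripper's body (76 mm by 85 mm) begins 54 mm behind the grasp point. The pads swing forward as they close: fully open they stand 13 mm farther back than shut.
Start: joints at [1.136, 0.521, -0.036, 1.599, 0.021, 1.021, -0.113], TCP at [0.223, -0.584, 0.216] pointing down, gripper open.
Joint ranges: [-2.91, 2.91], [-0.3, 2.13], [-1.5, 1.42], [0.17, 2.43], [-1.26, 4.41], [0.16, 1.93], [-2.52, 2.52]. Speed limits (rad/s): [1.89, 1.89, 2.39, 2.39, 3.01, 3.01, 3.01].

### API

Orientations are given as [roll, pitch, yaw] about the fixed x, y, z axes, in that order (R = Rz(yaw) Ry(pitch) Rx(roll)).
In Python, from workcell import monitor, grab_frame, camera_model, bot gives the robot as it stands.
- The arm moves only by the tool move_arm, never from a script. Its argument "moves" is a list of rows, each a list of 4 numbers: the shift along the world's x, y, z in mm, then the turn about the world's z in rad. A call has 1 to 12 rows; each row is the pose to reach, as a shift and turn from the pose commanded when the call began; what a row does not reach only later rows make up. A row lasts 1/8 s, in which the tool goes at most 62.5 mm and 10.7 degrees, less where a joint would pass 70% of its speed; a pose out of reach is approached as far as the arm can. A call with a gripper value outside its range is refused whole. "gripper" is the opening, from 0 (shut) to 1 (fully open), set as the call begins (left out, the last holds). The fingers move at their own pace and stop on an object; "newtons" is the grip in N (left out, the last holds). Time passes only in rows, so rows that repeat a pose let the fingers close. It gives the time, the measured TCP pose, the force, the opening and the grip force at its end, in the units of the state.
- monitor.observe(): the state, without advancing time (a new reading comes with each control period).
- grab_frame(name): name is "scene" or "top"; returns the picture (420x560x3 uint8, blue, green, red); there is no depth.
- camera_model(name): a dict with "vfov" (degrees; the focal length in pixels is half the picture's height over the tangent of half this angle, whatever the lens; pixels are square), "cx", "cy" (the principal point, pixels), "R" (3x3) and "t" (3): a world point X has camera coordinates R X + t. Camera axes: x right, y down, z forward; pixel columns grow to the right and rows downward; lengths in m; the calibration is good to about 2 mm. A picture is of the moment at which its call begins. camera_model takes no time and is no camera call.
- bot.job_done(): hands the job in; it is judged then, once.
The state is a dict: "clock": time; "qpos": joint angles; "qd": joint speeds; "joint_efforts": joint torques, N m; "position": TCP position; "tool_rot": TCP orientation; "force": force on the tool from outside, world axes, zero at the start; "moment": the same for the moment, N m; "grip_width": finger opening in m; "finger_force": force on a finger pad.
Only numpy, scipy, OpenCV 4.12 (cv2) and the standard library are available. Lean on these libraries where they do the work, as an engineer would, in place of code of your own. Each camera call takes 0.05 s, during which the arm holds its last target. There are 200 camera calls.

### The job

Put the four loose chrome wrench sockets back into the long black foam tool insert, one in each round well, so that they run in order of size along the row: the smallest socket in the smallest well, up to the largest in the largest. Each must stand upright with its hexagonal opening up, as it stands now, fully down on the floor of its well.

Things in the scene. Friction and masses are not known exactly. Their poses are not given: they have to be found in the camera images.
- socket14: Smallest chrome socket, a plain upright steel cylinder: 20 mm outer diameter, 38 mm high, about 55 g, hexagonal opening (14 mm) in its top. Loose, standing upright on the bench, in any yaw. Origin: centre of its underside (the drive end); z along its axis, up.
- socket19: Second smallest chrome socket: 28 mm outer diameter, 40 mm high, about 95 g, hexagonal opening (19 mm) in its top. Loose, standing upright on the bench. Origin: centre of its underside; z up.
- socket27: Second largest chrome socket: 37 mm outer diameter, 46 mm high, about 170 g, hexagonal opening (27 mm) in its top. Loose, standing upright on the bench. Origin: centre of its underside; z up. Two small screwdriver bits, 50 mm long and 7 mm high, lie among the four sockets and are not part of the job.
- socket36: Largest chrome socket: 48 mm outer diameter, 52 mm high, about 330 g, hexagonal opening (36 mm) in its top. Loose, standing upright on the bench. Origin: centre of its underside; z up.
- well14: Smallest round well of the foam insert, 36 mm across, 10 mm deep, at one end of the row; home of socket14. Origin: centre of its floor, 3 mm above the bench; x along the row towards the larger wells, z up. The insert is a fixed black slab 238 x 84 mm, 13 mm high, with yellow well floors; it lies on the left or right of the bench, turned any way round.
- well19: Second smallest well of the insert, 44 mm across, 10 mm deep; home of socket19. Origin: centre of its floor, 3 mm above the bench; x along the row towards the larger wells. The four wells lie in one straight row in order of size, centres 48, 56 and 65 mm apart from the smallest on.
- well27: Second largest well of the insert, 52 mm across, 10 mm deep; home of socket27. Origin: centre of its floor, 3 mm above the bench; x along the row towards the larger wells.
- well36: Largest well of the insert, 62 mm across, 10 mm deep, at the other end of the row; home of socket36. Origin: centre of its floor, 3 mm above the bench; x along the row. Beyond, at the far left of the bench, stands a spray can 199 mm tall that is not part of the job.
Mind the look-alikes: they are no part of the job. Leave any orange or yellow look-alike of the socket27 alone.

How it is judged:
By the outcome, as a careful person would: the job done as asked, in the order asked, and still so for the second after the job is handed in, with the robot touching nothing.
It also fails if it takes over 93 s, if anything falls off the work surface, if the arm or the gripper's body presses on something with over 40 N, if the wrist force passes 120 N, or if a joint passes its speed limit or range.

## Working session

There is one attempt and no reset: what is moved stays moved. The work goes in short steps, Python scripts to look and compute and a tool call to move; the robot and the scene stay as the last step left them, time stands still between calls to the robot, and variables do not carry over. Pictures are saved under pics/ and viewed, at most 14 in all, crops included, and the job is handed in when it is done.

Besides the shell and the picture viewer there is one more tool, called after ">>>" as name(argument=value, ...), one argument or row to a line, values as JSON. move_arm: Moves the arm, as the interface text tells. Its arguments: {"type":"object","properties":{"moves":{"type":"array","items":{"type":"array","items":{"type":"number"}}},"gripper":{"type":"number"},"newtons":{"type":"number"}},"required":["moves"]}

```bash
mkdir -p pics; cat > h.py <<'E'
import numpy as np, cv2
from workcell import monitor, grab_frame, camera_model, bot
def cam(n):
    m=camera_model(n); f=210/np.tan(np.radians(m["vfov"])/2)
    return m,f,np.array(m["R"]),np.array(m["t"])
def ray(n,u,v,z):
    m,f,R,t=cam(n); d=R.T@np.array([(u-m["cx"])/f,(v-m["cy"])/f,1]); c=-R.T@t
    return c+d*(z-c[2])/d[2]
def proj(n,X):
    m,f,R,t=cam(n); p=R@np.array(X)+t
    return np.array([m["cx"]+f*p[0]/p[2],m["cy"]+f*p[1]/p[2]])
E
python3 - <<'E'
from h import *
for n in("scene","top"):
    cv2.imwrite(f"pics/{n}0.png",grab_frame(n)); m,f,R,t=cam(n); print(n,m,f,-R.T@t)
s=monitor.observe(); print(s)
E
```

```text
scene {'vfov': 42.66352640814563, 'cx': 279.26342643043654, 'cy': 214.7733333067692, 'R': array([[-0.78109486,  0.62427863, -0.01292361],
       [ 0.51032519,  0.62631692, -0.58931767],
       [-0.35980415, -0.46690824, -0.80779804]]), 't': array([ 0.45410596, -0.27053816,  1.47560481])} 537.741119308841 [1.023691   0.57492603 1.03842644]
top {'vfov': 47.071358755659396, 'cx': 280.1886070826381, 'cy': 214.76580726868886, 'R': array([[-0.01002081, -0.99990772,  0.00917204],
       [-0.99782736,  0.00940181, -0.06520871],
       [ 0.06511645, -0.00980556, -0.99782949]]), 't': array([-0.02096269,  0.58908145,  1.21436313])} 482.14565143218266 [ 0.5085165  -0.01459168  1.25033286]
{'clock': 0.1, 'qpos': array([ 1.13581699,  0.52193262, -0.03633576,  1.59992833,  0.02119124,
        1.02109219, -0.11279337]), 'qd': array([ 0.00131002, -0.00120111, -0.00099515, -0.00288707,  0.00116091,
       -0.00020219,  0.00152647]), 'joint_efforts': array([ 3.04629750e-03, -9.28497505e+01,  1.98375374e+00, -3.70537233e+01,
        1.82104722e-02,  5.18441797e-03,  5.49109711e-05]), 'position': array([ 0.22283182, -0.58360264,  0.21510489]), 'tool_rot': array([-3.14061831e+00,  5.57507500e-05,  3.64777245e-01]), 'force': array([0.73965057, 0.04101482, 0.52156909]), 'moment': array([ 0.03068194, -0.04727889, -0.02533988]), 'finger_force': 0.0, 'grip_width': 0.08542366775317282}
```

View pics/top0.png

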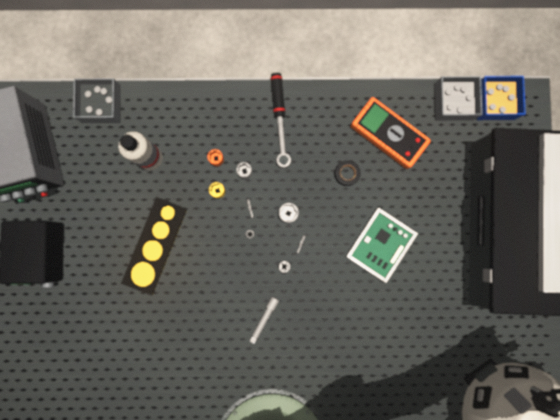

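View pics/scene0.png

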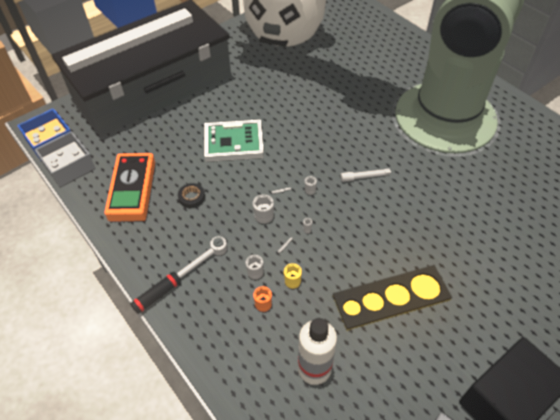

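The top view shows:
- **Candidate sockets (silver rings):** (244,170), (289,212), (250,234) and (284,267).
- **Look-alikes to leave alone:** orange (215,157), yellow (217,190), the screwdriver/ratchet ring (284,160) and the black ring (347,173).
- **Bits:** (251,209) and (301,244).
- **Wells:** yellow, running from (168,213) to (143,274).

I'll take a close crop to check the choice and measure.

```bash
python3 - <<'E'
from h import *
a=cv2.imread("pics/top0.png"); b=cv2.imread("pics/scene0.png")
A=cv2.resize(a[145:285,200:320],None,fx=4,fy=4,interpolation=cv2.INTER_CUBIC)
B=cv2.resize(b[165:320,235:325],None,fx=4,fy=4,interpolation=cv2.INTER_CUBIC)
o=np.zeros((600,400+360,3),np.uint8)
A=cv2.resize(A,(480*600//600,560)); A=A[:, :400]
o[:560,:400]=A; o[:600,400:]=B[:600]
cv2.imwrite("pics/crop1.png",o)
H={27:.046,36:.052,14:.038,19:.040}
for n,img,c in(("top",a,{27:(244,170),36:(289,212),14:(250,234),19:(284,267)}),("scene",b,{27:(255,264),36:(263,205),14:(308,222),19:(311,182)})):
    hsv=cv2.cvtColor(img,cv2.COLOR_BGR2HSV)
    m=((hsv[...,2]>125)&(hsv[...,1]<70)).astype(np.uint8)
    for k,(u,v) in c.items():
        r=16; w=img[v-r:v+r,u-r:u+r].min(2)
        sub=cv2.resize(w,None,fx=4,fy=4,interpolation=cv2.INTER_CUBIC)
        cs,_=cv2.findContours((sub>(120)).astype(np.uint8),cv2.RETR_EXTERNAL,cv2.CHAIN_APPROX_NONE)
        q=min(cs,key=lambda q:np.linalg.norm(q.reshape(-1,2).mean(0)-64)-(len(q)>20)*100)
        e=cv2.fitEllipse(q); p=np.array(e[0])/4-.375+[u-r,v-r]
        print(n,k,p.round(1),(np.array(e[1])/4).round(1),ray(n,*p,H[k]).round(4), cv2.boundingRect(q))
    ym=((hsv[...,0]>20)&(hsv[...,0]<35)&(hsv[...,1]>120)&(hsv[...,2]>120)).astype(np.uint8)
    N,L,S,C=cv2.connectedComponentsWithStats(ym)
    for i in range(1,N):
        if S[i,4]>60: print(n,'Y',C[i].round(1),S[i,4],ray(n,*C[i],.008).round(4))
E
```

```text
top 27 [243.5 169.2] [15.2 15.7] [0.703  0.0648 0.046 ] (31, 31, 65, 62)
top 36 [288.4 212.1] [20.1 20.5] [ 0.5932 -0.047   0.052 ] (24, 25, 80, 82)
top 14 [249.7 233. ] [6.9 7.5] [0.5425 0.0506 0.038 ] (48, 47, 32, 27)
top 19 [284.1 266.3] [12.  12.4] [ 0.4583 -0.035   0.04  ] (42, 37, 49, 51)
top Y [503.  99.] 420 [ 0.8898 -0.6169  0.008 ]
top Y [216.3 189.7] 207 [0.6562 0.1379 0.008 ]
top Y [167.3 212.3] 178 [0.5986 0.2641 0.008 ]
top Y [160.3 229.7] 262 [0.554  0.2817 0.008 ]
top Y [152. 250.] 364 [0.5021 0.3027 0.008 ]
top Y [142.5 273.8] 506 [0.4418 0.3266 0.008 ]
scene 27 [253.9 261.6] [17.  20.1] [0.7018 0.0642 0.046 ] (21, 21, 81, 71)
scene 36 [262.7 202.4] [18.9 23.2] [ 0.5919 -0.047   0.052 ] (18, 16, 93, 78)
scene 14 [307.2 221. ] [ 9.5 10.3] [0.5398 0.0507 0.038 ] (41, 43, 41, 39)
scene 19 [310.1 180.4] [11.4 13.9] [ 0.4575 -0.0353  0.04  ] (34, 36, 56, 48)
scene Y [ 46.1 130.2] 213 [ 0.8764 -0.6393  0.008 ]
scene Y [292.4 275.1] 365 [0.6447 0.1255 0.008 ]
scene Y [424.9 286.7] 607 [0.4412 0.3271 0.008 ]
scene Y [397.2 294.6] 452 [0.5012 0.3029 0.008 ]
scene Y [372.7 301.5] 329 [0.5533 0.2818 0.008 ]
scene Y [351.5 307.5] 230 [0.5975 0.2638 0.008 ]
```

View pics/crop1.png

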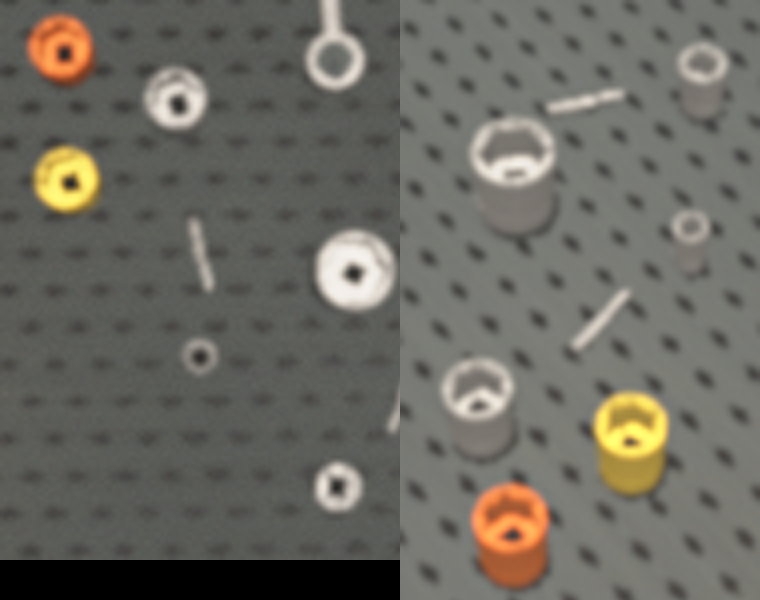

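The crop confirms the four chrome sockets by size (36, 27, 19, 14) and colour. The orange and yellow look-alikes, both bits and the ratchet ring stay out of it. The two views agree to 2–3 mm, and the well spacings come out at 48, 56 and 65 mm, matching the description.

I'll close the jaws across the row, so the yaw is about 158°, and start with socket14.

>>> move_arm(
  moves=[
    [20,62,0,0.18],
    [40,124,0,0.36],
    [60,184,0,0.54],
    [90,238,0,0.72],
    [120,292,0,0.9],
    [150,346,0,1.08],
    [180,400,0,1.26],
    [210,454,0,1.44],
    [240,508,0,1.62],
    [270,560,0,1.8],
    [300,605,0,1.98],
    [319,635,-20,2.16],
  ],
  gripper=0.7,
  newtons=40,
)

```text
clock: 1.6
position: [0.5435, 0.0536, 0.1961]
tool_rot: [3.14, 0.001, 2.532]
force: [0.6, -1.2, -0.4]
grip_width: 0.0599
finger_force: 0.0
```

>>> move_arm(
  moves=[
    [0,0,-40,0.18],
    [0,0,-80,0.22],
    [0,0,-110,0.22],
    [0,0,-110,0.22],
    [0,0,-110,0.22],
  ],
)

```text
clock: 2.22
position: [0.5424, 0.0514, 0.0866]
tool_rot: [3.141, 0.001, 2.745]
force: [1.4, -0.6, 0.5]
grip_width: 0.0596
finger_force: 0.0
```

>>> move_arm(
  moves=[
    [0,0,-30,0],
    [0,-1,-50,0],
    [0,-1,-60,0],
    [0,-1,-60,0],
    [0,-1,-60,0],
  ],
)

```text
clock: 2.85
position: [0.5424, 0.0503, 0.0263]
tool_rot: [3.141, 0.001, 2.745]
force: [0.4, -0.1, -0.8]
grip_width: 0.0599
finger_force: 0.0
```

>>> move_arm(
  moves=[
    [0,0,0,0],
    [0,0,0,0],
    [0,0,0,0],
    [0,0,0,0],
    [0,0,0,0],
    [0,0,0,0],
    [0,0,0,0],
  ],
  gripper=0.1,
)

```text
clock: 3.72
position: [0.5419, 0.0501, 0.0256]
tool_rot: [-3.142, -0.0, 2.745]
force: [-0.2, -1.0, 0.4]
grip_width: 0.0088
finger_force: 0.0
```

The jaws closed to the commanded 9 mm with nothing between them, so I'm looking again.

```bash
python3 - <<'E'
from h import *
a=grab_frame("top"); b=grab_frame("scene"); s=monitor.observe()
P=s["position"]; print(P,proj("scene",P),proj("top",P), bot.tip_extent)
A=cv2.resize(a[180:290,180:320],(500,393),interpolation=cv2.INTER_CUBIC)
B=cv2.resize(b[120:290,240:370],(300*130//130,392),interpolation=cv2.INTER_CUBIC)
cv2.imwrite("pics/c2.png",np.hstack([A[:392],B]))
E
```

```text
[0.54196231 0.05015787 0.02558856] [306.12353379 224.50334648] [250.11939156 233.32443397] 0.014
```

View pics/c2.png

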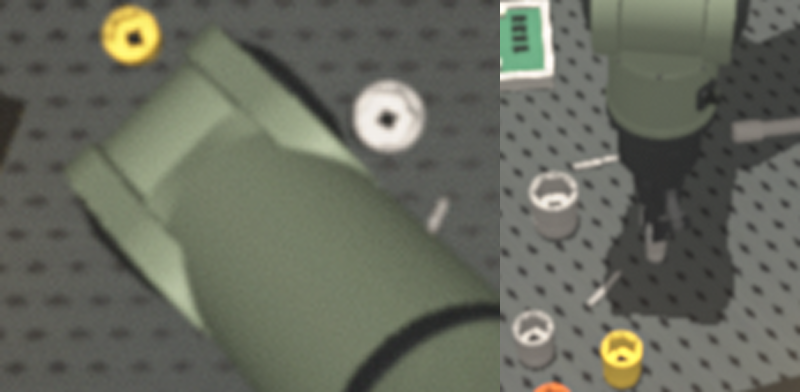

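```bash
python3 - <<'E'
from h import *
b=grab_frame("scene")
print(proj("scene",[.542,.0506,0]),proj("scene",[.542,.0506,.038]))
B=cv2.resize(b[190:250,275:345],(700,600),interpolation=cv2.INTER_CUBIC)
cv2.imwrite("pics/c3.png",cv2.convertScaleAbs(B,alpha=1.5))
E
```

```text
[305.93348911 230.92300688] [306.38574688 221.50706589]
```

View pics/c3.png

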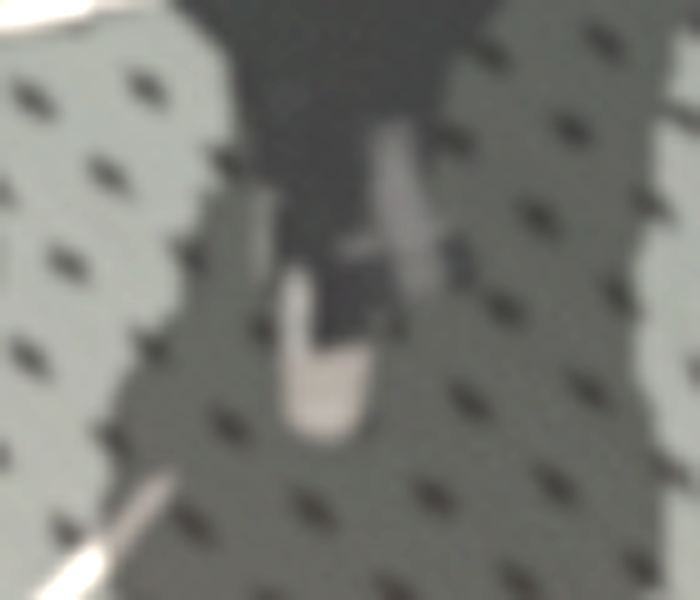

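The socket still stands in place, its base front edge near (307,234). The shut fingertips show up around (309,224), which is higher than expected. I'll lift straight up and measure both the fingertip and the socket.

>>> move_arm(
  moves=[
    [0,0,10,0],
    [0,0,30,0],
    [0,0,60,0],
    [0,0,60,0],
    [0,0,60,0],
  ],
)

```text
clock: 4.5
position: [0.542, 0.0499, 0.0861]
tool_rot: [3.142, 0.001, 2.744]
force: [0.5, -0.1, -0.8]
grip_width: 0.0085
finger_force: 0.0
```

```bash
python3 - <<'E'
from h import *
b=grab_frame("scene"); s=monitor.observe(); P=s["position"]; print(P,s["grip_width"])
t=P-[0,0,.014]
B=cv2.resize(b[180:240,270:345],(750,600),interpolation=cv2.INTER_CUBIC)
B=cv2.convertScaleAbs(B,alpha=1.6)
for X,c in((P,(0,0,255)),(t,(0,255,0)),([.542,.0506,0],(255,0,0)),([.542,.0506,.038],(255,255,0))):
    u=(proj("scene",X)+.5-[270,180])*10; print(u); cv2.circle(B,tuple(int(x) for x in u),4,c,-1)
cv2.imwrite("pics/c4.png",B)
E
```

```text
[0.54177838 0.04991624 0.08562972] 0.008269697430680862
[373.61476064 292.7463633 ]
[371.8238734  330.29898826]
[364.33489109 514.23006884]
[368.85746875 420.07065888]
```

View pics/c4.png

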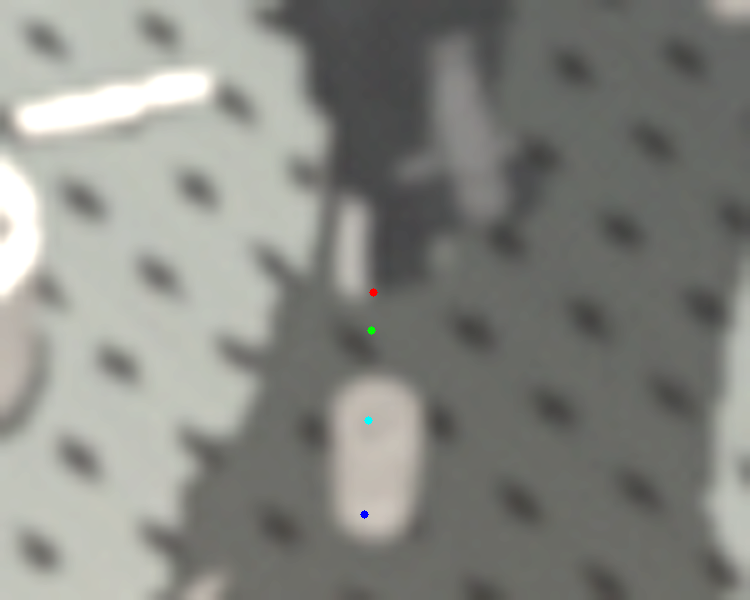

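The fingertips end near crop (400,290), at the height of the reported TCP or above, so the true tip is higher than nominal. Socket14 is untouched. I'll touch the bench gently beside it with shut fingers to find the true tip height.

>>> move_arm(
  moves=[
    [-37,15,0,0],
    [-37,15,-30,0],
    [-37,15,-60,0],
    [-37,15,-65,0],
    [-37,15,-67,0],
    [-37,15,-67,0],
  ],
  gripper=0.23,
)

```text
clock: 5.3
position: [0.5053, 0.0652, 0.0193]
tool_rot: [3.141, 0.001, 2.745]
force: [0.4, -0.2, -0.1]
grip_width: 0.0195
finger_force: 0.0
```

>>> move_arm(
  moves=[
    [0,0,-1,0],
    [0,0,-3,0],
    [0,0,-4,0],
    [0,0,-4,0],
  ],
)

```text
clock: 5.8
position: [0.5049, 0.0651, 0.0145]
tool_rot: [-3.142, -0.0, 2.745]
force: [-0.1, -0.1, -0.1]
grip_width: 0.0199
finger_force: 0.0
```

>>> move_arm(
  moves=[
    [0,0,-1,0],
    [0,0,-3,0],
    [0,0,-4,0],
    [0,0,-4,0],
  ],
)

```text
clock: 6.3
position: [0.5049, 0.0651, 0.0105]
tool_rot: [-3.141, -0.0, 2.745]
force: [-0.2, -0.0, 0.2]
grip_width: 0.0198
finger_force: 0.0
```

```bash
python3 - <<'E'
from h import *
b=grab_frame("scene"); s=monitor.observe(); P=s["position"]; print(P,s["force"])
B=cv2.resize(b[185:245,275:350],(750,600),interpolation=cv2.INTER_CUBIC)
B=cv2.convertScaleAbs(B,alpha=1.6)
for X,c in((P,(0,0,255)),(P*[1,1,0],(0,255,0))):
    u=(proj("scene",X)+.5-[275,185])*10; print(u); cv2.circle(B,tuple(int(x) for x in u),4,c,-1)
cv2.imwrite("pics/c5.png",B)
E
```

```text
[0.50491892 0.06513557 0.01053977] [ 0.34409805  0.27375982 -0.1310329 ]
[477.15186505 395.79385616]
[474.83734216 421.60130593]
```

View pics/c5.png

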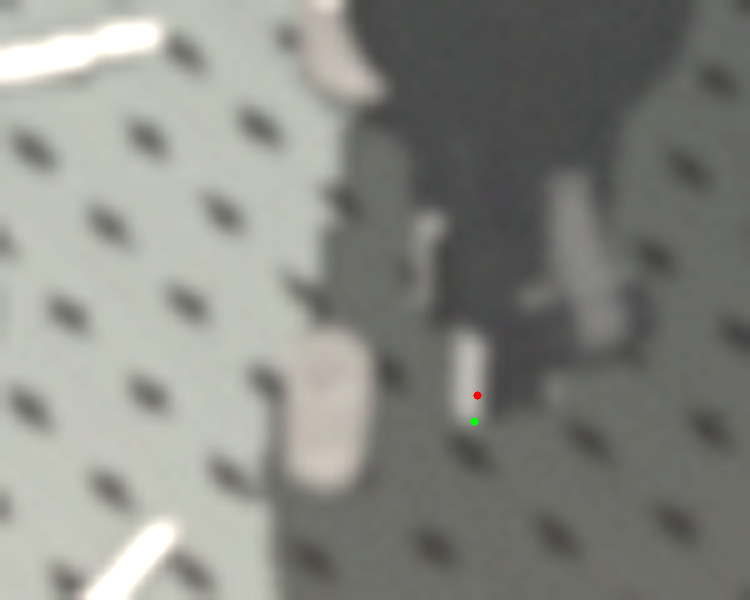

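No contact at TCP z = 10.5 mm, where the nominal tip would already be 3.5 mm below the bench. So the readout is offset, and I'll keep probing down in small steps.

>>> move_arm(
  moves=[
    [0,0,-2,0],
    [0,0,-4,0],
    [0,0,-6,0],
    [0,0,-6,0],
  ],
)

```text
clock: 6.85
position: [0.5048, 0.0651, 0.0044]
tool_rot: [-3.141, -0.0, 2.745]
force: [0.7, -0.0, 0.8]
grip_width: 0.0194
finger_force: 0.0
```

>>> move_arm(
  moves=[
    [0,0,-2,0],
    [0,0,-4,0],
    [0,0,-4,0],
  ],
)

```text
clock: 7.22
position: [0.5048, 0.0651, 0.0004]
tool_rot: [-3.141, -0.0, 2.745]
force: [0.1, -0.9, 0.5]
grip_width: 0.0198
finger_force: 0.0
```

>>> move_arm(
  moves=[
    [0,0,-2,0],
    [0,0,-4,0],
    [0,0,-4,0],
  ],
)

```text
clock: 7.6
position: [0.5049, 0.0651, -0.0036]
tool_rot: [-3.141, -0.0, 2.745]
force: [-0.2, -1.0, 0.5]
grip_width: 0.0198
finger_force: 0.0
```

>>> move_arm(
  moves=[
    [0,0,-2,0],
    [0,0,-3,0],
    [0,0,-3,0],
  ],
)

```text
clock: 7.98
position: [0.5049, 0.0651, -0.0065]
tool_rot: [-3.142, -0.0, 2.745]
force: [-0.1, -0.3, -0.2]
grip_width: 0.0196
finger_force: 0.0
```

>>> move_arm(
  moves=[
    [0,0,-2,0],
    [0,0,-3,0],
    [0,0,-3,0],
  ],
)

```text
clock: 8.35
position: [0.5049, 0.0651, -0.0095]
tool_rot: [-3.142, -0.0, 2.745]
force: [-0.0, -0.2, 0.0]
grip_width: 0.0195
finger_force: 0.0
```

```bash
python3 - <<'E'
from h import *
b=grab_frame("scene"); s=monitor.observe(); P=s["position"]; print(P,s["force"])
B=cv2.resize(b[185:245,275:350],(750,600),interpolation=cv2.INTER_CUBIC)
B=cv2.convertScaleAbs(B,alpha=1.6)
cv2.imwrite("pics/c6.png",B)
E
```

```text
[ 0.5049181   0.06515614 -0.00942844] [ 0.2132039  -0.27598154 -0.40919569]
```

View pics/c6.png

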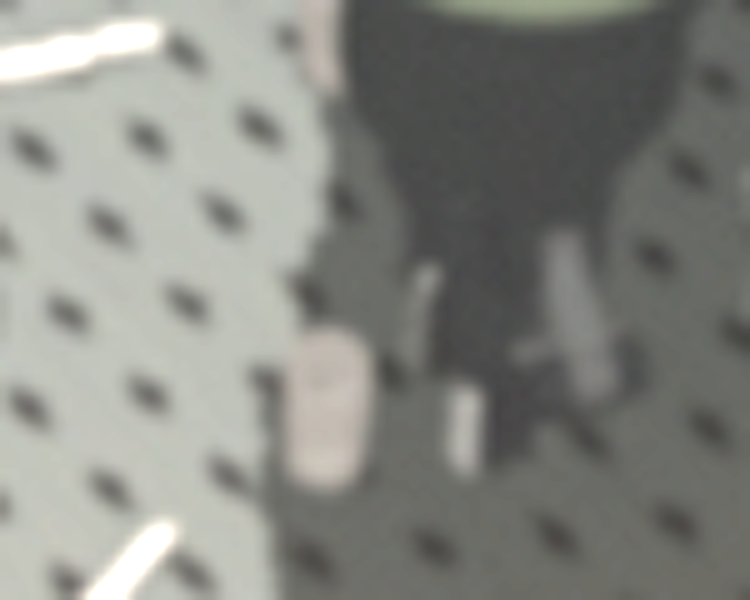

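The fingertips, near crop (470,465), are about 10 mm above the bench. I'll continue down.

>>> move_arm(
  moves=[
    [0,0,-2,0],
    [0,0,-3,0],
    [0,0,-3,0],
  ],
)

```text
clock: 8.78
position: [0.5049, 0.0651, -0.0125]
tool_rot: [-3.141, -0.0, 2.745]
force: [-0.4, 0.0, 0.3]
grip_width: 0.0196
finger_force: 0.0
```

>>> move_arm(
  moves=[
    [0,0,-1,0],
    [0,0,-2,0],
    [0,0,-2,0],
  ],
)

```text
clock: 9.15
position: [0.5049, 0.0651, -0.0145]
tool_rot: [-3.142, -0.0, 2.745]
force: [-0.0, 0.6, 0.0]
grip_width: 0.0197
finger_force: 0.0
```

>>> move_arm(
  moves=[
    [0,0,-1,0],
    [0,0,-2,0],
    [0,0,-2,0],
  ],
)

```text
clock: 9.52
position: [0.505, 0.0651, -0.0156]
tool_rot: [-3.141, 0.001, 2.745]
force: [-7.3, -2.4, 25.1]
grip_width: 0.0195
finger_force: 12.8
```

Contact comes at a reported z of −15 mm with 20 mm opening. The real tip height is therefore the reported z plus 15 mm, and I'll use that from here. Now regrasp socket14 with tips at about 12 mm.

>>> move_arm(
  moves=[
    [0,0,20,0],
    [0,0,65,0],
    [18,-7,65,0],
    [36,-15,65,0],
    [36,-15,65,0],
    [36,-15,35,0],
    [36,-15,20,0],
    [36,-15,14,0],
    [36,-15,14,0],
  ],
  gripper=0.7,
)

```text
clock: 10.65
position: [0.5408, 0.0504, -0.0023]
tool_rot: [-3.142, -0.0, 2.745]
force: [-0.3, -0.7, 0.6]
grip_width: 0.06
finger_force: 0.0
```

>>> move_arm(
  moves=[
    [0,0,0,0],
    [0,0,0,0],
    [0,0,0,0],
    [0,0,0,0],
    [0,0,0,0],
    [0,0,0,0],
  ],
  gripper=0.1,
)

```text
clock: 11.4
position: [0.5413, 0.0501, -0.0018]
tool_rot: [3.141, 0.001, 2.745]
force: [-0.8, 0.9, 7.3]
grip_width: 0.0186
finger_force: 38.9
```

>>> move_arm(
  moves=[
    [0,0,15,0],
    [0,0,50,0],
    [10,40,70,0],
    [25,95,70,0],
    [40,150,70,0],
    [52,195,70,0],
    [57,214,70,0],
    [57,214,70,0],
    [57,214,50,0],
    [57,214,50,0],
  ],
)

```text
clock: 12.65
position: [0.5972, 0.2619, 0.0457]
tool_rot: [-3.139, -0.002, 2.743]
force: [0.4, -0.5, -1.3]
grip_width: 0.0179
finger_force: 39.4
```

```bash
python3 - <<'E'
from h import *
b=grab_frame("scene"); s=monitor.observe(); P=s["position"]; print(P,s["force"],s["grip_width"])
B=cv2.resize(b[250:330,315:415],(750,600),interpolation=cv2.INTER_CUBIC)
B=cv2.convertScaleAbs(B,alpha=1.3)
cv2.imwrite("pics/c7.png",B)
E
```

```text
[0.59752729 0.2625465  0.0466143 ] [-0.53808832 -0.01941774 -0.60084456] 0.018467585089144933
```

View pics/c7.png

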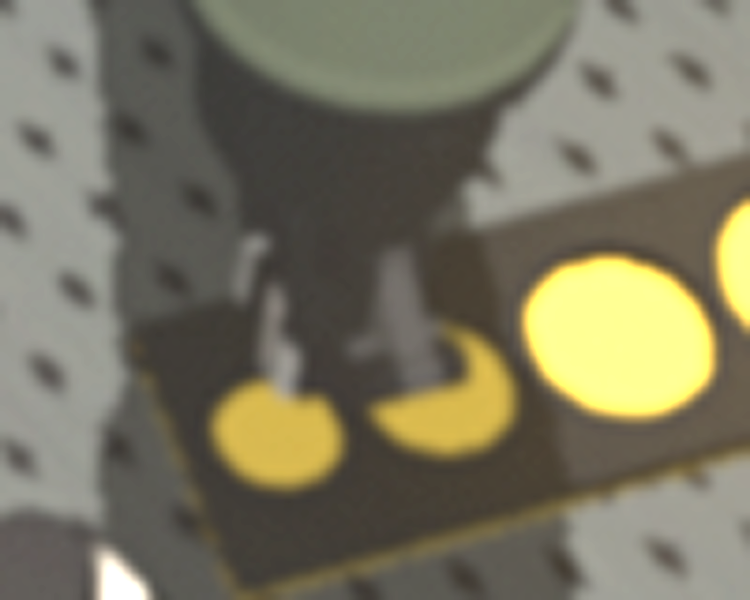

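Socket14 is held over the smallest well at crop (278,432), and the offset fits the height. I'll lower it and release.

>>> move_arm(
  moves=[
    [0,1,-20,0],
    [0,1,-38,0],
    [0,1,-44,0],
    [0,1,-45,0],
    [0,1,-45,0],
  ],
)

```text
clock: 13.32
position: [0.5981, 0.2653, 0.0029]
tool_rot: [3.141, 0.0, 2.745]
force: [0.4, -0.8, -0.7]
grip_width: 0.0182
finger_force: 39.4
```

>>> move_arm(
  moves=[
    [0,0,0,0],
    [0,0,0,0],
    [0,0,0,0],
    [0,0,0,0],
  ],
  gripper=0.5,
)

```text
clock: 13.82
position: [0.598, 0.2651, 0.0027]
tool_rot: [3.142, 0.0, 2.745]
force: [0.0, 0.0, -0.1]
grip_width: 0.0428
finger_force: 0.0
```

>>> move_arm(
  moves=[
    [0,0,20,0],
    [0,0,70,0],
    [-25,-55,75,0],
    [-50,-108,75,0],
    [-75,-160,75,0],
    [-100,-214,75,0],
    [-122,-262,75,0],
    [-140,-300,75,0],
    [-140,-300,75,0],
    [-140,-300,75,0],
  ],
)

```text
clock: 15.08
position: [0.4587, -0.0345, 0.0785]
tool_rot: [3.141, 0.002, 2.745]
force: [0.8, 1.1, 0.2]
grip_width: 0.0428
finger_force: 0.0
```

```bash
cat >> h.py <<'E'
def look(name,c,r=(50,40),fx=7.5,n="scene"):
    b=grab_frame(n); s=monitor.observe(); print(s["clock"],s["position"],s["force"],s["grip_width"])
    u,v=c; B=cv2.resize(b[v-r[1]:v+r[1],u-r[0]:u+r[0]],None,fx=fx,fy=fx,interpolation=cv2.INTER_CUBIC)
    cv2.imwrite("pics/"+name,cv2.convertScaleAbs(B,alpha=1.2))
E
python3 -c "
from h import *
look('c8.png',(345,250),(95,75),4.2)"
```

```text
15.125 [ 0.45874277 -0.03403308  0.07828138] [-0.26822863  0.03965539 -0.00041877] 0.04268771547379492
```

View pics/c8.png

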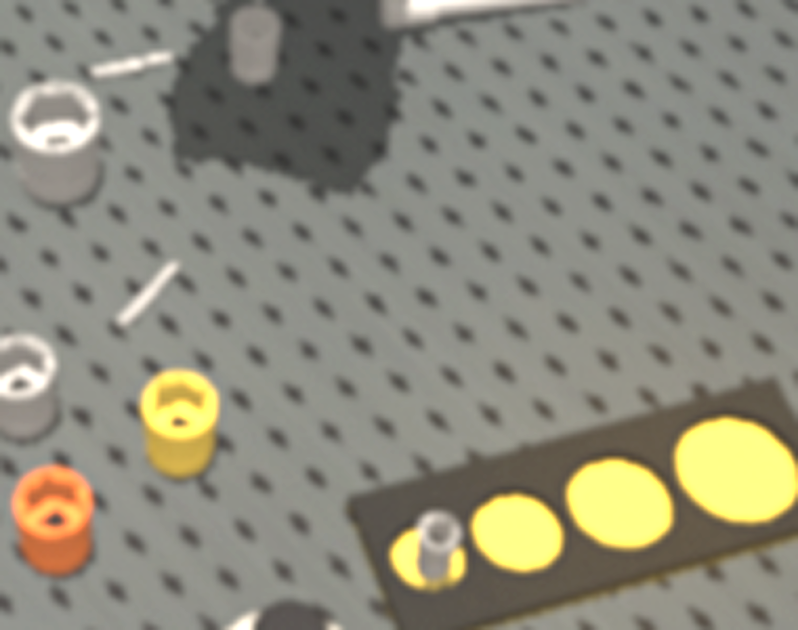

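Socket14 stands upright in the smallest well, with its top at crop (439,530) and the yellow floor visible around it. Next is socket19.

>>> move_arm(
  moves=[
    [0,0,0,0],
    [0,-1,-30,0],
    [0,-1,-60,0],
    [0,-1,-75,0],
    [0,-1,-80,0],
    [0,-1,-80,0],
    [0,-1,-80,0],
  ],
  gripper=0.7,
)

```text
clock: 16.0
position: [0.4584, -0.0359, -0.0017]
tool_rot: [3.141, 0.001, 2.745]
force: [0.0, 0.4, 0.2]
grip_width: 0.0597
finger_force: 0.0
```

>>> move_arm(
  moves=[
    [0,0,0,0],
    [0,0,0,0],
    [0,0,0,0],
    [0,0,0,0],
    [0,0,0,0],
    [0,0,0,0],
  ],
  gripper=0.2,
)

```text
clock: 16.75
position: [0.4582, -0.0361, -0.0019]
tool_rot: [-3.141, 0.001, 2.745]
force: [-1.9, -1.9, 10.8]
grip_width: 0.0271
finger_force: 38.6
```

>>> move_arm(
  moves=[
    [0,0,15,0],
    [0,0,60,0],
    [17,56,75,0],
    [34,114,75,0],
    [51,170,75,0],
    [68,228,75,0],
    [84,282,75,0],
    [95,318,75,0],
    [95,318,75,0],
    [95,318,50,0],
    [95,318,30,0],
    [95,318,30,0],
  ],
)

```text
clock: 18.25
position: [0.5522, 0.281, 0.0265]
tool_rot: [-3.14, -0.002, 2.744]
force: [-0.2, 0.3, -2.0]
grip_width: 0.0271
finger_force: 39.8
```

>>> move_arm(
  moves=[
    [1,1,-15,0],
    [1,1,-23,0],
    [1,1,-25,0],
    [1,1,-25,0],
  ],
)

```text
clock: 18.75
position: [0.5539, 0.2832, 0.0026]
tool_rot: [3.142, -0.0, 2.745]
force: [0.7, 1.1, -1.0]
grip_width: 0.0271
finger_force: 39.9
```

>>> move_arm(
  moves=[
    [0,0,0,0],
    [0,0,0,0],
    [0,0,0,0],
    [0,0,0,0],
  ],
  gripper=0.55,
)

```text
clock: 19.25
position: [0.554, 0.2831, 0.0027]
tool_rot: [3.142, 0.0, 2.745]
force: [-0.5, -0.3, 0.0]
grip_width: 0.047
finger_force: 0.0
```

>>> move_arm(
  moves=[
    [0,0,20,0],
    [0,0,75,0],
    [34,-50,80,0],
    [68,-100,80,0],
    [102,-150,80,0],
    [130,-192,80,0],
    [148,-218,80,0],
    [148,-218,80,0],
    [148,-218,80,0],
  ],
  gripper=0.65,
)

```text
clock: 20.38
position: [0.7017, 0.0661, 0.0836]
tool_rot: [3.141, -0.0, 2.745]
force: [-0.9, 0.9, -0.1]
grip_width: 0.0553
finger_force: 0.0
```

```bash
python3 -c "
from h import *
look('c9.png',(330,270),(110,70),3.6)"
```

```text
20.425 [0.70157152 0.06641473 0.08344769] [ 0.50225869  0.64800567 -0.6055057 ] 0.055505484860380684
```

View pics/c9.png

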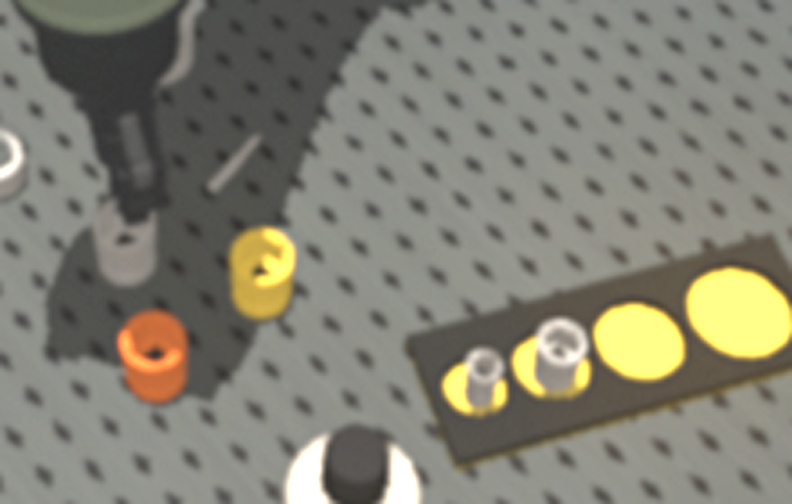

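Sockets 14 and 19 stand upright in their wells at crop (483,380) and (557,360). The gripper is above the chrome socket27, clear of the orange look-alike, so I'll descend and grip.

>>> move_arm(
  moves=[
    [1,-1,-30,0],
    [1,-2,-60,0],
    [1,-2,-75,0],
    [1,-2,-84,0],
    [1,-2,-84,0],
    [1,-2,-84,0],
  ],
  newtons=50,
)

```text
clock: 21.18
position: [0.7035, 0.0633, -0.0004]
tool_rot: [3.141, 0.001, 2.745]
force: [0.3, 0.2, -0.3]
grip_width: 0.0551
finger_force: 0.0
```

>>> move_arm(
  moves=[
    [0,0,0,0],
    [0,0,0,0],
    [0,0,0,0],
    [0,0,0,0],
    [0,0,0,0],
    [0,0,0,0],
  ],
  gripper=0.3,
)

```text
clock: 21.92
position: [0.7034, 0.063, -0.0004]
tool_rot: [3.141, 0.001, 2.744]
force: [-2.7, -0.6, 7.0]
grip_width: 0.035
finger_force: 49.8
```

>>> move_arm(
  moves=[
    [0,0,15,0],
    [0,0,70,0],
    [-20,24,95,0],
    [-58,69,95,0],
    [-96,114,95,0],
    [-134,159,95,0],
    [-172,204,95,0],
    [-202,240,95,0],
    [-202,240,95,0],
    [-202,240,80,0],
    [-202,240,40,0],
    [-202,240,30,0],
  ],
)

```text
clock: 23.42
position: [0.5005, 0.3011, 0.0261]
tool_rot: [-3.138, -0.002, 2.743]
force: [0.2, -0.6, -1.0]
grip_width: 0.0349
finger_force: 50.5
```

>>> move_arm(
  moves=[
    [0,0,0,0],
  ],
)

```text
clock: 23.55
position: [0.5011, 0.3025, 0.0283]
tool_rot: [-3.141, -0.001, 2.744]
force: [0.5, -0.4, -1.3]
grip_width: 0.0352
finger_force: 50.5
```

>>> move_arm(
  moves=[
    [0,0,-15,0],
    [0,0,-23,0],
    [0,0,-25,0],
    [0,0,-25,0],
  ],
)

```text
clock: 24.05
position: [0.5009, 0.3032, 0.0036]
tool_rot: [-3.142, -0.0, 2.745]
force: [-0.7, -1.0, -2.4]
grip_width: 0.035
finger_force: 50.6
```

>>> move_arm(
  moves=[
    [0,0,0,0],
    [0,0,0,0],
    [0,0,0,0],
    [0,0,0,0],
  ],
  gripper=0.65,
)

```text
clock: 24.55
position: [0.501, 0.3032, 0.0037]
tool_rot: [3.141, 0.0, 2.745]
force: [-0.2, -0.1, -0.9]
grip_width: 0.0555
finger_force: 0.0
```

>>> move_arm(
  moves=[
    [0,0,20,0],
    [0,0,75,0],
    [14,-55,90,0],
    [29,-112,90,0],
    [44,-168,90,0],
    [59,-224,90,0],
    [74,-280,90,0],
    [85,-325,90,0],
    [92,-350,90,0],
    [92,-350,90,0],
    [92,-350,90,0],
  ],
  gripper=0.95,
)

```text
clock: 25.92
position: [0.593, -0.046, 0.0945]
tool_rot: [3.141, 0.0, 2.745]
force: [0.9, 0.4, -0.2]
grip_width: 0.0807
finger_force: 0.0
```

```bash
python3 -c "
from h import *
look('c10.png',(340,255),(110,80),3.6)"
```

```text
25.975 [ 0.59293117 -0.04572423  0.09435524] [0.46392215 1.30171454 0.45823118] 0.08120010441433888
```

View pics/c10.png

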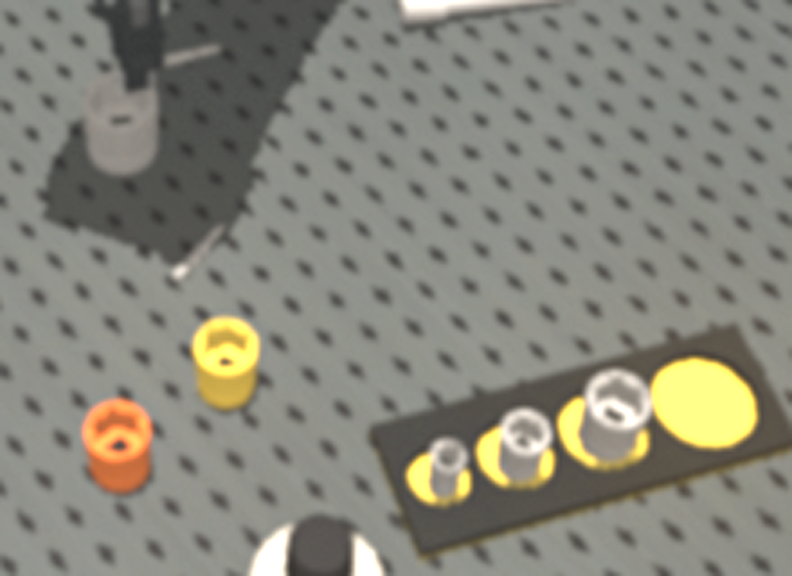

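Three sockets are seated upright. Now socket36, at crop (120,125).

>>> move_arm(
  moves=[
    [0,-1,-30,0],
    [0,-1,-60,0],
    [0,-1,-80,0],
    [0,-1,-92,0],
    [0,-1,-96,0],
    [0,-1,-96,0],
    [0,-1,-96,0],
  ],
  newtons=60,
)

```text
clock: 26.85
position: [0.5934, -0.0479, -0.0017]
tool_rot: [3.141, 0.001, 2.745]
force: [0.4, 0.0, -0.2]
grip_width: 0.0813
finger_force: 0.0
```

>>> move_arm(
  moves=[
    [0,0,0,0],
    [0,0,0,0],
    [0,0,0,0],
    [0,0,0,0],
    [0,0,0,0],
    [0,0,0,0],
    [0,0,0,0],
  ],
  gripper=0.45,
)

```text
clock: 27.72
position: [0.5931, -0.0481, -0.0019]
tool_rot: [-3.141, 0.0, 2.745]
force: [-2.9, -1.2, 10.3]
grip_width: 0.0469
finger_force: 60.7
```

>>> move_arm(
  moves=[
    [0,0,15,0],
    [0,0,70,0],
    [-20,50,95,0],
    [-42,105,95,0],
    [-64,160,95,0],
    [-86,214,95,0],
    [-108,268,95,0],
    [-130,322,95,0],
    [-146,362,95,0],
    [-152,375,95,0],
    [-152,375,95,0],
    [-152,375,70,0],
  ],
)

```text
clock: 29.22
position: [0.4426, 0.3262, 0.0686]
tool_rot: [3.14, 0.002, 2.743]
force: [0.6, -0.5, -3.5]
grip_width: 0.0465
finger_force: 63.2
```

>>> move_arm(
  moves=[
    [0,0,-20,0],
    [0,0,-40,0],
    [0,0,-40,0],
  ],
)

```text
clock: 29.6
position: [0.4404, 0.3263, 0.0262]
tool_rot: [-3.139, -0.001, 2.745]
force: [0.3, 0.6, -2.3]
grip_width: 0.047
finger_force: 63.0
```

>>> move_arm(
  moves=[
    [0,0,-15,0],
    [0,0,-23,0],
    [0,0,-25,0],
    [0,0,-25,0],
  ],
)

```text
clock: 30.1
position: [0.4409, 0.3272, 0.0027]
tool_rot: [3.142, 0.0, 2.745]
force: [-0.7, 0.6, -2.6]
grip_width: 0.0468
finger_force: 63.1
```

>>> move_arm(
  moves=[
    [0,0,0,0],
    [0,0,0,0],
    [0,0,0,0],
    [0,0,0,0],
  ],
  gripper=0.8,
)

```text
clock: 30.6
position: [0.441, 0.3272, 0.0027]
tool_rot: [3.141, 0.0, 2.745]
force: [-0.4, -0.0, -0.1]
grip_width: 0.0688
finger_force: 0.0
```

>>> move_arm(
  moves=[
    [0,0,20,0],
    [0,0,75,0],
    [0,-60,110,0],
    [0,-120,110,0],
    [0,-180,110,0],
    [0,-240,110,0],
    [0,-300,110,0],
    [0,-300,110,0],
    [0,-300,110,0],
  ],
)

```text
clock: 31.72
position: [0.4413, 0.0276, 0.1135]
tool_rot: [3.141, 0.001, 2.744]
force: [0.6, 0.9, -0.3]
grip_width: 0.0685
finger_force: 0.0
```

```bash
python3 - <<'E'
from h import *
a=grab_frame("top"); b=grab_frame("scene"); print(monitor.observe()["clock"])
A=cv2.resize(a[190:300,110:200],(400,489),interpolation=cv2.INTER_CUBIC)
B=cv2.resize(b[255:335,325:455],(400*2-400,246),interpolation=cv2.INTER_CUBIC)
o=np.zeros((489,800,3),np.uint8);o[:,:400]=A;o[:246,400:]=B
cv2.imwrite("pics/c11.png",o)
E
```

```text
31.825
```

View pics/c11.png

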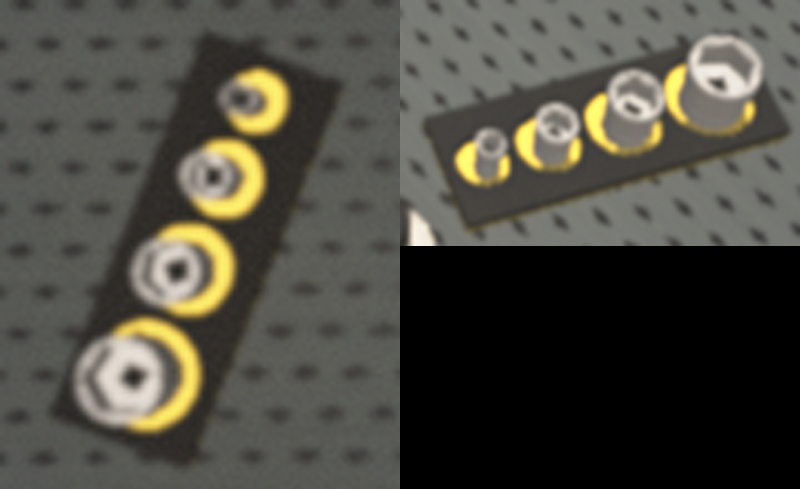

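In the top and scene crops all four sockets stand upright in size order with their hex openings up. I'll do one numeric check of their heights from the two views.

```bash
python3 - <<'E'
from h import *
H={14:.041,19:.043,27:.049,36:.055}; D={14:20,19:28,27:37,36:48}; W={14:(.598,.264),19:(.5535,.2818),27:(.5017,.3028),36:(.4415,.3268)}
I={n:grab_frame(n) for n in("top","scene")}
for k in H:
    r={}
    for n in I:
        p=proj(n,[*W[k],H[k]]); u,v=p.round().astype(int); q=12
        w=I[n][v-q:v+q,u-q:u+q]; hsv=cv2.cvtColor(w,cv2.COLOR_BGR2HSV)
        m=cv2.resize(np.where(hsv[...,1]<60,w.min(2),0).astype(np.uint8),None,fx=4,fy=4,interpolation=cv2.INTER_CUBIC)
        cs,_=cv2.findContours((m>115).astype(np.uint8),cv2.RETR_EXTERNAL,cv2.CHAIN_APPROX_NONE)
        e=cv2.fitEllipse(max(cs,key=len)); r[n]=np.array(e[0])/4-.375+[u-q,v-q]; 
        print(k,n,(r[n]-p).round(1),(np.array(e[1])/4).round(1),((ray(n,*r[n],H[k])[:2]-W[k])*1000).round(1))
E
```

```text
14 top [1.5 0.4] [3.2 3.8] [-1.1 -3.8]
14 scene [0.8 2.7] [ 9.5 15.3] [3.  5.5]
19 top [-1.1 -0.5] [ 9.3 12.1] [1.4 2.7]
19 scene [1.1 1.8] [13.4 16.4] [1.3 4.4]
27 top [-0.7  0.5] [13.7 15.9] [-1.2  1.8]
27 scene [1.  0.7] [17.1 18.9] [-0.4  2.5]
36 top [-0.6  0. ] [19.  20.2] [0.  1.5]
36 scene [0.5 0.6] [21.9 24.2] [0.2 1.7]
```

The tops sit where fully seated sockets should be. A socket caught on a rim would stand 10 mm higher, about 2.7 px up in the scene view, and none shows that. I'm handing in.

```bash
python3 -c "
from h import *
print(bot.job_done())"
```

```text
the job is handed in; nothing more can be done
None
```

All four sockets look upright and fully seated in their size-ordered wells, going by both camera views; I handed the job in at about 32 s, and no verdict came back.

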